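# Let the tray out of the stone box with the release key

## Robot

A 6-joint arm with a two-finger parallel gripper is mounted at the origin on a cart in front of the work surface, level with it; the furniture and walls round the work are solid. World frame = base frame: x ahead of the robot, y to its left, z up, the work surface at z = 0. Lengths are in mm, angles in degrees, forces in N, time in s.
With the tool pointing down it reaches from about 300 to 850 mm from the base axis. Payload 4.2 kg.
Tool frame: the origin (TCP) lies at the very end of the fingers, on their centre line; the grasp point (between the pads) lies 19 mm behind it; z points along the fingers, y is the line along which they close (so a half turn about z gives the same grasp; the last joint's range is limited). The gripper opens to 91 mm and grips with 3 to 60 N. Pads are 32 mm wide; open, the fingers measure 118 mm over their backs; the gripper's body (76 mm by 178 mm) begins 60 mm behind the grasp point.
Start: joints at [-75.115, 18.312, 89.639, -0, 72.044, -1.146], TCP at [158.797, -552.654, 213.976] pointing down, gripper open.
Joint ranges: [-177.97, 177.97], [-48.28, 115.42], [12.27, 149.76], [-77.06, 257.06], [2.81, 150.46], [-146.56, 146.56]. Speed limits (degrees/s): [147.25, 147.25, 180, 180, 180, 180].

## Interface

Orientations are given as [roll, pitch, yaw] about the fixed x, y, z axes, in that order (R = Rz(yaw) Ry(pitch) Rx(roll)).
In Python, from workcell import env, eyes gives the robot as it stands.
- The arm moves only by the tool send_rows, never from a script. Its argument "targets" is text: rows parted by semicolons, each of 7 numbers parted by spaces: the shift along the tool's x, y, z in m, then the turn, a rotation vector about the tool's x, y, z in degrees, then the opening in per cent of the stroke, from 0 (shut) to 100 (fully open). A call has 1 to 12 rows; each row is the pose to reach, as a shift and turn from the pose commanded when the call began, along the tool's axes at that moment; what a row does not reach only later rows make up. A row lasts 1/12 s, in which the tool goes at most 41.7 mm and 7.16 degrees, less where a joint would pass 70% of its speed; a pose out of reach is approached as far as the arm can. A call with a gripper value outside its range is refused whole. The fingers move at their own pace and stop on an object; "grip_force" is the grip in N (left out, the last holds). Time passes only in rows, so rows that repeat a pose let the fingers close. It gives the time, the measured TCP pose, the force, the opening and the grip force at its end, in the units of the state.
- env.state(): the state, without advancing time (a new reading comes with each control period).
- eyes.grab_frame(name): name is "side" or "top" or "wrist"; returns a dict with "image" (480x640x3 uint8, blue, green, red), "fovy" (degrees; the focal length in pixels is half the picture's height over the tangent of half this angle, whatever the lens; pixels are square), "cx", "cy" (the principal point, pixels), "eye" and "attitude" of the camera in the world. Camera axes: x right, y up, looking along -z (the intrinsics and any distortion apply to the point x, -y, -z); pixel columns grow to the right and rows downward; lengths in mm; the calibration is good to about 2 mm. The wrist camera is an equidistant fisheye: a pixel r from the principal point sees the ray r / f radians off the axis. A picture is of the moment at which its call begins. There is no depth.
- env.job_done(): hands the job in; it is judged then, once.
The state is a dict: "time_s": time; "qpos": joint angles; "qvel": joint speeds; "effort": joint torques, N m; "ee_pos": TCP position; "ee_rot": TCP orientation; "force": force on the tool from outside, world axes, zero at the start; "torque": the same for the moment, N m; "gripper_width": finger opening in mm; "gripper_force": force on a finger pad.
Only numpy, scipy, OpenCV 4.12 (cv2) and the standard library are available. Lean on these libraries where they do the work, as an engineer would, in place of code of your own. Each camera call takes 0.05 s, during which the arm holds its last target. There are 200 camera calls.

## Task

Take the tall release key out of the wooden stand and push it straight down through the slot in the top of the grey stone box, onto the hidden latch tab, until the box's tray has slid out at least 3 cm. Then let go and leave the key standing or leaning in the slot.

Things in the scene. Friction and masses are not known exactly. Their poses are not given: they have to be found in the camera images.
- key_grip (a point): Middle of the handle of the release key, a loose round steel rod 140 mm long, about 60 g, upright in an end hole of a wooden stand (50 x 110 x 46 mm high, 3 holes). Handle: top 44 mm, dark, ribbed, 14 mm thick; this point is on the axis, 118 mm above the tip. z points from tip to handle. Tallest rod there (top at 146 mm; the punch and pin vice reach 100 mm at most).
- key_tip (a point): Lower end of the release key, on its axis, 118 mm below key_grip while the key is upright; z points from tip to handle. The shank above it is 9 mm thick for 96 mm. In the stand it stands 40 mm deep in its hole, so the key must rise 40 mm to come free.
- slot (a point): Centre of the slot's mouth in the top of the stone box, a fixed grey steel box 110 (x) x 90 (y) x 85 mm high; x to its back, y to its left, z up; 12 mm behind the top's middle. The slot is a straight chute 21 mm along x, 28 mm along y. The latch tab fills it 40 mm below the mouth: it gives at about 6 N, goes down 15 mm to a hard stop and stays where pushed.
- tray (a joint): How far the shallow tray, low in the front of the stone box, is out (m): 0 shut and flush, 0.045 fully out towards the robot. It is linked to the latch tab and comes out 3 mm for each mm the tab is pushed down, and stays there. It has no handle.
Things that resemble listed ones, but are neither listed nor needed, are in the scene too. There is more than one size of the part that bears slot; the job needs the larger.

How it is judged (in metres and radians):
On the way:
1. the key's tip is in the slot while the tray is still shut (z of key_tip in the frame of slot between -0.06 and -0.003 m and horizontal distance between key_tip and slot below 0.016 m and value of joint tray below 0.01 m), for 0.04 s.
At the end, for the whole second after the job is handed in: The tray is out by at least 28 mm, and the key is let go with its tip in the slot, more than 30 mm below the mouth, the key standing or leaning within 40 degrees of upright (value of joint tray above 0.028 m and z of key_tip in the frame of slot between -0.065 and -0.03 m and horizontal distance between key_tip and slot below 0.016 m and angle between key_tip's own z axis and vertical below 0.7 rad); the robot touches nothing.
It also fails if it takes over 43 s, if anything falls off the work surface, if the arm or the gripper's body presses on something with over 40 N, if the wrist force passes 120 N, or if a joint passes its speed limit or range.

## Working session

There is one attempt and no reset: what is moved stays moved. The work goes in short steps, Python scripts to look and compute and a tool call to move; the robot and the scene stay as the last step left them, time stands still between calls to the robot, and variables do not carry over. Pictures are saved under pics/ and viewed, at most 11 in all, crops included, and the job is handed in when it is done.

Besides the shell and the picture viewer there is one more tool, called after "Request:" by a JSON object that holds its "api" and its "payload", one argument or row to a line. send_rows: Moves the arm, as the interface text tells. Its arguments: {"type":"object","properties":{"targets":{"type":"string"},"grip_force":{"type":"number"}},"required":["targets"]}

```bash
mkdir -p pics; cat > h.py <<'E'
import numpy as np, cv2
from workcell import env, eyes
from scipy.spatial.transform import Rotation as R
def grab(n,save=None):
    f=eyes.grab_frame(n)
    if save: cv2.imwrite('pics/'+save,f['image'])
    return f
E
python3 - <<'E'
from h import *
for n in ('side','top'):
    f=grab(n,n+'1.png'); print({k:v for k,v in f.items() if k!='image'})
print(env.state())
E
```

```text
{'fovy': 43.28683318386733, 'cx': 313.4597588360401, 'cy': 236.48352419184158, 'eye': array([1205.85818916, -454.59562791, 1164.50810557]), 'attitude': array([39.35221716,  0.10179868, 47.24955389])}
{'fovy': 57.70816997137898, 'cx': 317.0261987312297, 'cy': 233.98445361716045, 'eye': array([ 408.90046044,  116.23826501, 1210.02597583]), 'attitude': array([  7.76065337,   0.38402683, -90.58162144])}
{'time_s': 0.1, 'qpos': array([-7.51162958e+01,  1.83481993e+01,  8.96987456e+01, -1.07205694e-03,
        7.20430530e+01, -1.14629216e+00]), 'qvel': array([ 0.00368121,  0.06072677, -0.08493591, -0.01360998,  0.05203268,
        0.05161811]), 'effort': array([ 4.67565424e-04, -4.13330913e+01, -2.32509488e+01,  7.28379842e-02,
        4.22287197e-02, -6.21620438e-05]), 'ee_pos': array([ 158.65890959, -552.21867604,  213.20667038]), 'ee_rot': array([-1.79910000e+02, -7.81319516e-04,  1.60303271e+01]), 'force': array([0.38621196, 0.36373289, 0.0401279 ]), 'torque': array([ 0.02428482, -0.06092119, -0.03529571]), 'gripper_force': 0.0, 'gripper_width': 91.22338966377929}
```

View pics/side1.png

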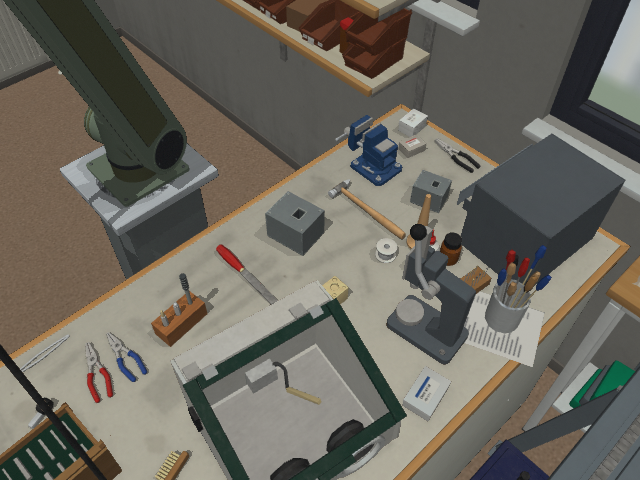

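View pics/top1.png

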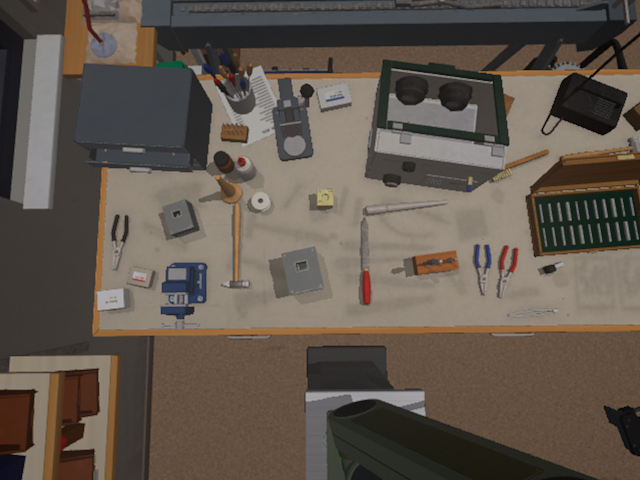

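Candidates for the slot box: the grey box at top (302,270) / side (295,220), and a smaller one at top (181,217) / side (431,188). The first is clearly larger. The stand is at top (435,262) / side (180,320), and the key is the tall dark-handled rod at side (184,282). I'll confirm these in an enlarged crop.

```bash
python3 - <<'E'
import cv2,numpy as np
s=cv2.imread('pics/side1.png');t=cv2.imread('pics/top1.png')
c=lambda i,x,y,w=80,h=60:cv2.resize(i[y:y+h,x:x+w],(400,300),interpolation=cv2.INTER_CUBIC)
cv2.imwrite('pics/crop1.png',np.vstack([np.hstack([c(s,145,270,100,75),c(s,250,185,100,75)]),np.hstack([c(t,390,235),c(t,262,240)])]))
E
```

```text
(no output)
```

View pics/crop1.png

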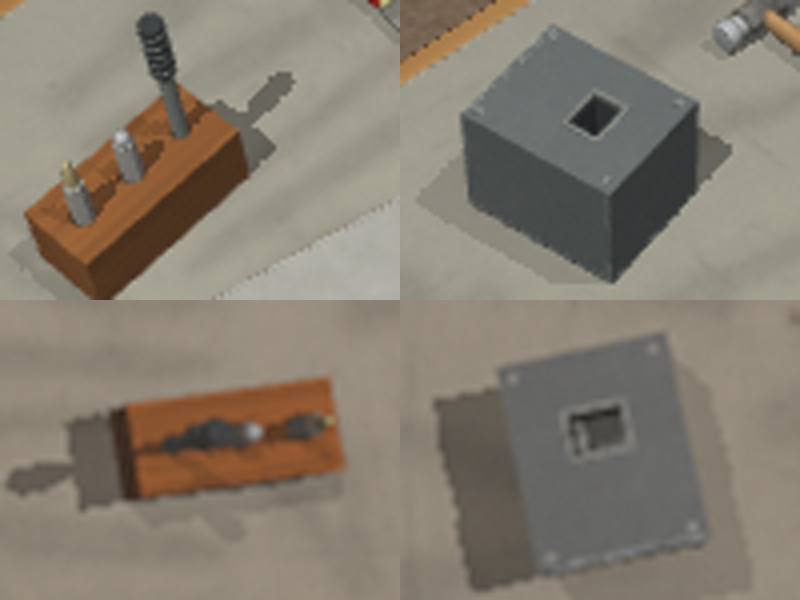

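The crop shows the larger box with the slot centre at side (299,213.5) and top (301.4,266.2). In the stand, the key is the tall rod with the ribbed handle at its left (+y) end: handle top at side (182.5,275), and entering the wood at side (190.2,303.5).

```bash
cat >> h.py <<'E'
CAM={'side':(43.28683318386733,313.4597588360401,236.48352419184158,[1205.85818916,-454.59562791,1164.50810557],[39.35221716,0.10179868,47.24955389]),
'top':(57.70816997137898,317.0261987312297,233.98445361716045,[408.90046044,116.23826501,1210.02597583],[7.76065337,0.38402683,-90.58162144])}
def ray(n,u,v):
    fo,cx,cy,e,a=CAM[n]; f=240/np.tan(np.radians(fo/2))
    d=R.from_euler('xyz',a,degrees=True).apply([(u-cx)/f,-(v-cy)/f,-1]); return np.array(e),d/np.linalg.norm(d)
def onz(n,u,v,z): e,d=ray(n,u,v); return e+d*(z-e[2])/d[2]
def proj(n,p):
    fo,cx,cy,e,a=CAM[n]; f=240/np.tan(np.radians(fo/2))
    q=R.from_euler('xyz',a,degrees=True).inv().apply(np.array(p)-e); return cx-f*q[0]/q[2],cy+f*q[1]/q[2]
E
python3 - <<'E'
from h import *
np.set_printoptions(precision=1,suppress=True)
print('slot side/top',onz('side',299,213.5,85),onz('top',301.4,266.2,85))
for p in [(500,370),(665,335),(707,540),(540,577)]: print('box top',onz('top',262+(p[0]-400)/5,240+(p[1]-300)/5,85))
for p in [(553,27),(697,102),(609,192),(463,114)]: print('box side',onz('side',250+(p[0]-400)/4,185+p[1]/4,85))
print('key side z46',onz('side',190.2,303.5,46),'top',onz('side',182.5,275,146))
for p in [(126,405),(330,378),(345,466),(140,497)]: print('stand top',onz('top',390+p[0]/5,235+(p[1]-300)/5,46))
for p in [(182,84),(245,127),(97,262),(26,213)]: print('stand side',onz('side',145+p[0]/4,270+p[1]/4,46))
E
```

```text
slot side/top [479.1 167.7  85. ] [478.8 163.4  85. ]
box top [510.9 213.5  85. ]
box top [528.3 127.8  85. ]
box top [422.4 107.3  85. ]
box top [404.5 193.   85. ]
box side [408. 196.  85.]
box side [513.  218.4  85. ]
box side [529.2 132.9  85. ]
box side [425.2 109.6  85. ]
key side z46 [ 486.8 -160.7   46. ] top [ 482.7 -157.9  146. ]
stand top [ 505.3 -139.5   46. ]
stand top [ 518.6 -249.2   46. ]
stand top [ 471.5 -254.7   46. ]
stand top [ 456.2 -145.    46. ]
stand side [ 460.1 -141.    46. ]
stand side [ 507.  -132.2   46. ]
stand side [ 522.5 -239.9   46. ]
stand side [ 471.7 -250.8   46. ]
```

Request:
{"api": "send_rows", "payload": {
  "targets": "0.035 -0.024 0.001 0 0 -6.8 100;0.070 -0.048 0.002 0 0 -13.6 100;0.105 -0.072 0.004 0 0 -20.4 100;0.140 -0.096 0.005 0 0 -27.2 100;0.176 -0.119 0.006 0 0 -34 100;0.211 -0.143 0.007 0 0 -40.8 100;0.246 -0.167 0.008 0 0 -47.5 100;0.281 -0.191 0.009 0 0 -54.3 100;0.316 -0.215 0.010 0 0 -61.1 100;0.351 -0.239 0.012 0 0 -67.9 100;0.386 -0.263 0.013 0 0 -74.7 100;0.421 -0.286 0.014 0 0 -81.5 100"
}}

```text
time_s: 1.1
ee_pos: [479.1, -166.5, 199.9]
ee_rot: [-180.0, -0.0, 97.9]
force: [-0.0, 0.0, -0.3]
gripper_width: 91.2
gripper_force: 0.0
```

```bash
python3 - <<'E'
from h import *
f=grab('wrist','w1.png'); print({k:v for k,v in f.items() if k!='image'})
s=env.state();print(s['time_s'],s['ee_pos'],s['ee_rot'],s['force'])
E
```

```text
{'fovy': 65.70646984690485, 'cx': 320.92317584876, 'cy': 240.82293806265267, 'eye': array([469.54500528, -98.76464896, 370.97391443]), 'attitude': array([-14.1327338 ,   0.0289281 ,   7.85314987])}
1.15 [ 484.00094454 -161.09134841  199.67356667] [179.72568031  -0.2489043   98.33581806] [4.7731369 3.927033  0.9075254]
```

View pics/w1.png

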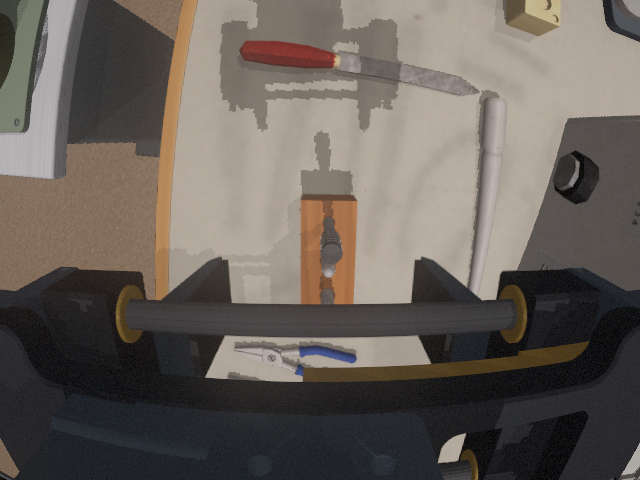

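The wrist view shows the key below and between the open fingers: handle top at about (331,253), rod base at about (328,218). The stand runs parallel to the tool x axis.

```bash
cat >> h.py <<'E'
def wray(f,u,v):
    F=240/np.tan(np.radians(f['fovy']/2)); p=np.array([u-f['cx'],v-f['cy']]); r=np.hypot(*p); th=r/F
    d=np.array([np.sin(th)*p[0]/r,-np.sin(th)*p[1]/r,-np.cos(th)])
    return f['eye'],R.from_euler('xyz',f['attitude'],degrees=True).apply(d)
def wz(f,u,v,z): e,d=wray(f,u,v); return e+d*(z-e[2])/d[2]
E
python3 - <<'E'
from h import *
f=grab('wrist'); im=f['image']
np.set_printoptions(precision=1,suppress=True)
print(wz(f,331.5,253,146),wz(f,328,218,46))
for p in [(302,198),(356,198)]: print(wz(f,*p,46))
cv2.imwrite('pics/w1c.png',cv2.resize(im[180:310,270:390],None,fx=4,fy=4,interpolation=cv2.INTER_CUBIC))
s=env.state();print(s['ee_pos'],s['ee_rot'])
E
```

```text
[ 490.  -156.1  146. ] [ 489.5 -152.    46. ]
[ 464.2 -137.6   46. ]
[ 511.3 -130.6   46. ]
[ 481.4 -164.2  199.6] [179.9  -0.1  98. ]
```

View pics/w1c.png

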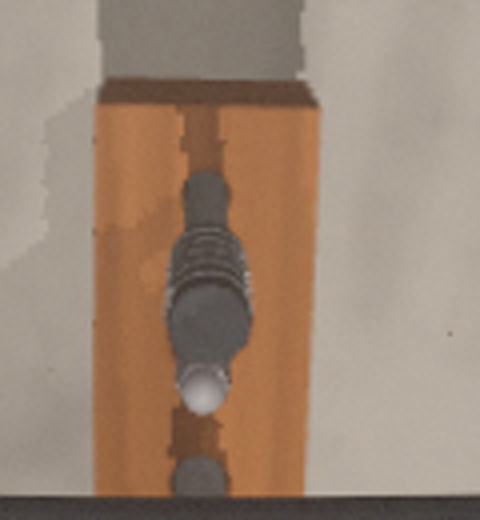

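The enlarged crop shows the handle top centred at wrist pixel (322.5,259.5) and the shank entering the wood at about (321.5,226).

```bash
python3 - <<'E'
from h import *
np.set_printoptions(precision=1,suppress=True)
f=grab('wrist','w2.png'); im=f['image']
a=cv2.imread('pics/w1c.png'); 
print(f['eye'],f['attitude'])
b=cv2.resize(im[180:310,270:390],None,fx=4,fy=4,interpolation=cv2.INTER_CUBIC)
print('diff',np.abs(a.astype(int)-b).mean(), cv2.phaseCorrelate(a[:480,:,1].astype(np.float32),b[:480,:,1].astype(np.float32)))
print('handle',wz(f,322.5,259.5,146),'base',wz(f,321.5,226,46))
for p in [(98,103),(320,103)]: print(wz(f,270+p[0]/4,180+p[1]/4,46))
for i in range(3): s=env.state();print(s['time_s'],s['ee_pos'],s['ee_rot'],s['qpos'])
E
```

```text
[471.5 -96.8 370.8] [-14.   -0.1   8. ]
diff 8.497872596153845 ((17.058003413236747, 0.11639163688192866), -0.028683529165056017)
handle [ 482.3 -164.4  146. ] base [ 481.8 -163.6   46. ]
[ 455.6 -148.8   46. ]
[ 504.2 -142.    46. ]
1.25 [ 479.6 -166.3  199.6] [-179.9   -0.    97.8] [-20.4  12.9  99.5   0.   67.7 -28.2]
1.25 [ 479.6 -166.3  199.6] [-179.9   -0.    97.8] [-20.4  12.9  99.5   0.   67.7 -28.2]
1.25 [ 479.6 -166.3  199.6] [-179.9   -0.    97.8] [-20.4  12.9  99.5   0.   67.7 -28.2]
```

Request:
{"api": "send_rows", "payload": {
  "targets": "0 0 0 0 0 0 100;0 0 0 0 0 0 100;0 0 0 0 0 0 100;0 0 0 0 0 0 100;0 0 0 0 0 0 100;0 0 0 0 0 0 100"
}}

```text
time_s: 1.75
ee_pos: [478.1, -169.2, 200.3]
ee_rot: [180.0, 0.0, 97.4]
force: [0.1, -0.1, 0.3]
gripper_width: 91.2
gripper_force: 0.0
```

```bash
python3 - <<'E'
from h import *
np.set_printoptions(precision=1,suppress=True)
s=env.state();print(s['time_s'],s['ee_pos'],s['ee_rot'])
f=grab('wrist','w3.png'); im=f['image']
print(f['eye'],f['attitude'])
a=cv2.imread('pics/w1c.png')
b=cv2.resize(im[180:310,270:390],None,fx=4,fy=4,interpolation=cv2.INTER_CUBIC)
g=lambda i:cv2.cvtColor(i,cv2.COLOR_BGR2GRAY)
r=cv2.matchTemplate(g(b),g(a)[160:430,150:270],cv2.TM_CCOEFF_NORMED); _,m,_,l=cv2.minMaxLoc(r)
d=(np.array(l)-[150,160])/4; print(m,d)
print('handle',wz(f,322.5+d[0],259.5+d[1],146),'base',wz(f,321.5+d[0],226+d[1],46))
s=env.state();print(s['time_s'],s['ee_pos'],s['ee_rot'])
E
```

```text
1.75 [ 478.1 -169.2  200.3] [180.    0.   97.4]
[ 469.  -101.4  371.4] [-14.1  -0.    7.4]
0.8955256342887878 [ 9.8 -9.2]
handle [ 484.2 -162.9  146. ] base [ 485.9 -159.6   46. ]
1.8 [ 478.2 -169.   200.2] [180.    0.   97.5]
```

Request:
{"api": "send_rows", "payload": {
  "targets": "0.003 0.0037 0.01 0 0 0 100;0.0065 0.0075 0.025 0 0 0 100;0.0065 0.0075 0.045 0 0 0 100;0.0065 0.0075 0.063 0 0 0 60;0.0065 0.0075 0.078 0 0 0 50;0.0065 0.0075 0.088 0 0 0 40;0.0065 0.0075 0.093 0 0 0 40;0.0065 0.0075 0.095 0 0 0 40;0.0065 0.0075 0.095 0 0 0 40;0.0065 0.0075 0.095 0 0 0 40;0.0065 0.0075 0.095 0 0 0 40"
}}

```text
time_s: 2.72
ee_pos: [485.7, -161.3, 106.0]
ee_rot: [179.9, 0.1, 97.5]
force: [-0.5, 0.5, 0.4]
gripper_width: 41.1
gripper_force: 0.0
```

```bash
python3 - <<'E'
from h import *
np.set_printoptions(precision=1,suppress=True)
a=grab('wrist')['image']; s=grab('side')['image']; s2=env.state(); print(s2['ee_pos'],s2['gripper_width'])
cv2.imwrite('pics/g1.png',np.hstack([cv2.resize(a[150:350,220:420],(400,400),interpolation=cv2.INTER_CUBIC),cv2.resize(s[230:330,140:240],(400,400),interpolation=cv2.INTER_CUBIC)]))
E
```

```text
[ 485.5 -161.2  105.9] 36.964124448228375
```

View pics/g1.png

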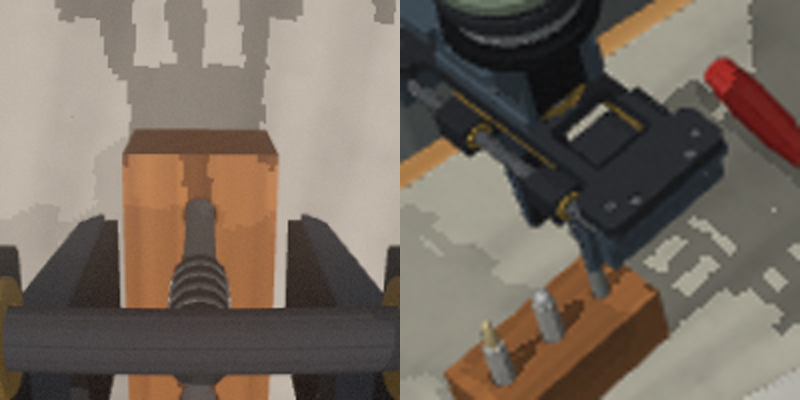

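The handle, at crop x≈200, is centred between the fingers at x≈110 and 295, so I'll close on it.

Request:
{"api": "send_rows", "payload": {
  "targets": "0 0 0 0 0 0 20;0 0 0 0 0 0 10;0 0 0 0 0 0 5;0 0 0 0 0 0 5;0 0 0 0 0 0 5;0 0 0 0 0 0 5;0 0 0 0 0 0 5;0 0 0 0 0 0 5",
  "grip_force": 40
}}

```text
time_s: 3.48
ee_pos: [485.1, -161.1, 105.3]
ee_rot: [180.0, 0.0, 97.5]
force: [-0.7, -0.4, 1.6]
gripper_width: 12.1
gripper_force: 40.0
```

Request:
{"api": "send_rows", "payload": {
  "targets": "0 0 -0.003 0 0 0 5;0 0 -0.01 0 0 0 5;0 0 -0.02 0 0 0 5;0 0 -0.032 0 0 0 5;0 0 -0.044 0 0 0 5;0 0 -0.056 0 0 0 5;0 0 -0.068 0 0 0 5;0 0 -0.08 0 0 0 5;0 0 -0.092 0 0 0 5;0 0 -0.1 0 0 0 5;0 0 -0.104 0 0 0 5;0 0 -0.105 0 0 0 5"
}}

```text
time_s: 4.48
ee_pos: [485.4, -161.2, 211.3]
ee_rot: [179.9, 0.1, 97.5]
force: [-0.2, 0.7, -0.6]
gripper_width: 12.3
gripper_force: 40.0
```

Request:
{"api": "send_rows", "payload": {
  "targets": "0.002 0 0 0 0 0 5;0.007 0.001 0 0 0 0 5;0.016 0.002 0 0 0 0 5;0.029 0.003 0 0 0 0 5;0.046 0.005 0 0 0 0 5;0.065 0.007 0 0 0 0 5;0.085 0.01 0 0 0 0 5;0.105 0.012 0 0 0 0 5;0.125 0.014 0 0 0 0 5;0.145 0.016 0 0 0 0 5;0.165 0.0185 0 0 0 0 5;0.185 0.021 0 0 0 0 5"
}}

```text
time_s: 5.48
ee_pos: [480.8, 27.2, 209.9]
ee_rot: [-180.0, -0.0, 97.6]
force: [0.5, -0.4, -1.7]
gripper_width: 12.3
gripper_force: 40.0
```

Request:
{"api": "send_rows", "payload": {
  "targets": "0.02 0.002 0 0 0 0 5;0.04 0.0045 0 0 0 0 5;0.06 0.007 0 0 0 0 5;0.08 0.009 0 0 0 0 5;0.098 0.011 0 0 0 0 5;0.113 0.0128 0 0 0 0 5;0.125 0.014 0 0 0 0 5;0.133 0.015 0 0 0 0 5;0.138 0.0155 0 0 0 0 5;0.1395 0.0156 0 0 0 0 5;0.1395 0.0156 0 0 0 0 5;0.1395 0.0156 0 0 0 0 5"
}}

```text
time_s: 6.48
ee_pos: [478.8, 165.0, 210.1]
ee_rot: [-180.0, 0.0, 97.5]
force: [-0.1, -0.1, -0.4]
gripper_width: 11.9
gripper_force: 40.0
```

Request:
{"api": "send_rows", "payload": {
  "targets": "0 0 0 0 0 0 5;0 0 0 0 0 0 5;0 0 0 0 0 0 5;0 0 0 0 0 0 5"
}}

```text
time_s: 6.82
ee_pos: [478.9, 165.1, 210.2]
ee_rot: [180.0, 0.0, 97.5]
force: [-0.0, -0.1, -0.2]
gripper_width: 12.0
gripper_force: 40.0
```

```bash
python3 - <<'E'
from h import *
np.set_printoptions(precision=1,suppress=True)
s=grab('side','s4.png')['image'];t=grab('top','t4.png')['image'];w=grab('wrist','w4.png')['image']
e=env.state();print(e['time_s'],e['ee_pos'],e['ee_rot'],e['gripper_width'])
z=lambda i,x,y:cv2.resize(i[y:y+75,x:x+100],(400,300),interpolation=cv2.INTER_CUBIC)
cv2.imwrite('pics/c4.png',np.vstack([np.hstack([z(s,250,160),z(t,252,225)]),np.hstack([z(w,270,150),cv2.resize(w,(400,300))])]))
E
```

```text
6.9667 [478.8 165.3 210.1] [-180.     0.    97.5] 12.200315035617093
```

View pics/c4.png

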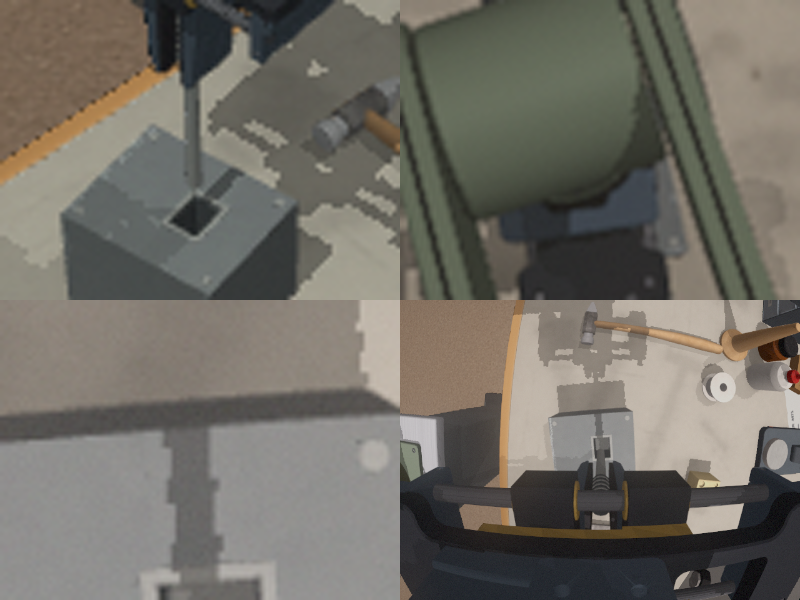

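Side view: the key hangs upright, its tip at about (298.5,206.3), just above the slot at (299,213.5). The wrist view shows the slot near (323,235) with the tip at its near edge, so I'll zoom in there.

```bash
python3 - <<'E'
from h import *
w=cv2.imread('pics/w4.png');s=cv2.imread('pics/s4.png')
cv2.imwrite('pics/c5.png',np.hstack([cv2.resize(w[200:300,280:360],(480,600),interpolation=cv2.INTER_CUBIC),cv2.resize(s[180:230,285:310],(300,600),interpolation=cv2.INTER_CUBIC)]))
print(proj('side',[478.8,165.2,111]),proj('side',[479,165.5,85]))
E
```

```text
(np.float64(297.89879525402233), np.float64(206.621181218489)) (np.float64(298.28535333135443), np.float64(213.9441071936386))
```

View pics/c5.png

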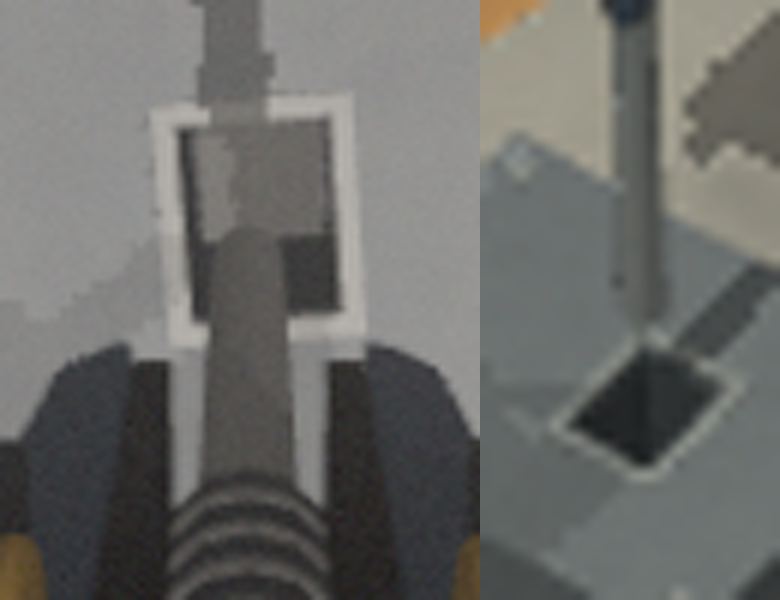

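Wrist zoom: tip end at (321.2,238.5), slot mouth centre at (323.8,236.7). I'll compare the two by casting rays.

```bash
python3 - <<'E'
from h import *
np.set_printoptions(precision=1,suppress=True)
f=grab('wrist')
print('tip',wz(f,321.2,239,111.5),'slot',wz(f,323.8,236.7,85))
# same-camera side difference
print('side tip',onz('side',285+(642-480)/12,180+316/12,111.5),'side slot',onz('side',285+(648-480)/12,180+404/12,85))
for p in [(180,130),(333,118),(343,310),(195,322)]: print(wz(f,280+p[0]/6,200+p[1]/6,85))
print(env.state()['ee_pos'])
E
```

```text
tip [478.6 167.1 111.5] slot [481.3 162.8  85. ]
side tip [479.4 166.5 111.5] side slot [479.5 167.3  85. ]
[468.5 173.8  85. ]
[488.8 178.2  85. ]
[494.  151.6  85. ]
[473.9 147.3  85. ]
[478.8 165.3 210.2]
```

Request:
{"api": "send_rows", "payload": {
  "targets": "-0.001 0.001 0.003 0 0 0 5;-0.002 0.0015 0.008 0 0 0 5;-0.002 0.0015 0.014 0 0 0 5;-0.002 0.0015 0.020 0 0 0 5;-0.002 0.0015 0.025 0 0 0 5;-0.002 0.0015 0.030 0 0 0 5;-0.002 0.0015 0.035 0 0 0 5;-0.002 0.0015 0.040 0 0 0 5;-0.002 0.0015 0.045 0 0 0 5;-0.002 0.0015 0.048 0 0 0 5;-0.002 0.0015 0.050 0 0 0 5;-0.002 0.0015 0.050 0 0 0 5"
}}

```text
time_s: 8.02
ee_pos: [480.4, 163.6, 159.7]
ee_rot: [-180.0, 0.0, 97.5]
force: [0.4, -0.1, -0.6]
gripper_width: 12.0
gripper_force: 40.0
```

```bash
python3 - <<'E'
from h import *
s=grab('side','s6.png')['image'];w=grab('wrist')['image']
cv2.imwrite('pics/c6.png',np.hstack([cv2.resize(w[190:290,280:360],(400,500),interpolation=cv2.INTER_CUBIC),cv2.resize(s[170:270,260:340],(400,500),interpolation=cv2.INTER_CUBIC)]))
E
```

```text
(no output)
```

View pics/c6.png

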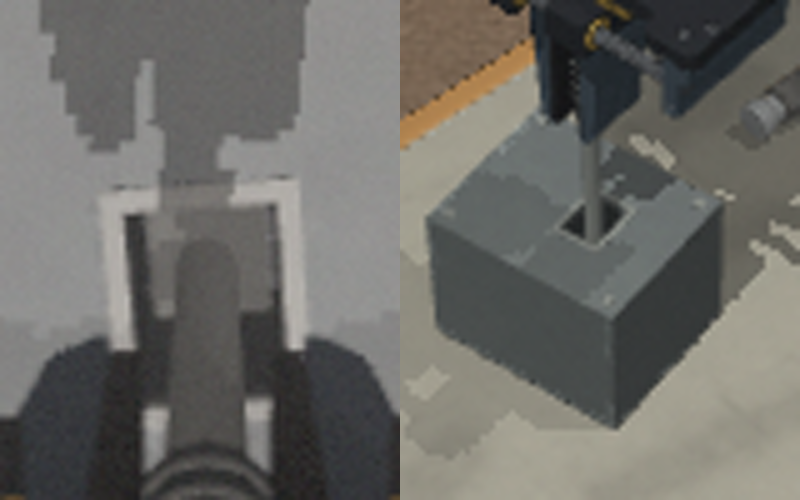

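The tip is about 24 mm inside the slot, centred and with no contact force. Next I press the tab.

Request:
{"api": "send_rows", "payload": {
  "targets": "0 0 0.003 0 0 0 5;0 0 0.006 0 0 0 5;0 0 0.009 0 0 0 5;0 0 0.012 0 0 0 5;0 0 0.014 0 0 0 5;0 0 0.016 0 0 0 5;0 0 0.018 0 0 0 5;0 0 0.020 0 0 0 5;0 0 0.022 0 0 0 5;0 0 0.024 0 0 0 5;0 0 0.026 0 0 0 5;0 0 0.026 0 0 0 5"
}}

```text
time_s: 9.12
ee_pos: [480.6, 163.6, 134.4]
ee_rot: [180.0, 0.0, 97.5]
force: [-0.8, -0.4, 2.0]
gripper_width: 11.9
gripper_force: 40.0
```

Request:
{"api": "send_rows", "payload": {
  "targets": "0 0 0.001 0 0 0 5;0 0 0.002 0 0 0 5;0 0 0.003 0 0 0 5;0 0 0.004 0 0 0 5;0 0 0.004 0 0 0 5"
}}

```text
time_s: 9.53
ee_pos: [480.6, 163.6, 130.0]
ee_rot: [180.0, 0.0, 97.5]
force: [-1.3, 0.6, 4.3]
gripper_width: 12.1
gripper_force: 40.0
```

```bash
python3 - <<'E'
from h import *
s=grab('side')['image'];w=grab('wrist')['image'];t=grab('top')['image']
z=lambda i,x,y:cv2.resize(i[y:y+75,x:x+100],(400,300),interpolation=cv2.INTER_CUBIC)
cv2.imwrite('pics/c7.png',np.vstack([np.hstack([z(s,240,180),z(t,252,235)]),np.hstack([z(w,270,180),cv2.resize(w,(400,300))])]))
print(env.state()['ee_pos'],env.state()['force'])
E
```

```text
[480.6263282  163.64870461 130.04073455] [-1.19221085  0.17874074  2.9466698 ]
```

View pics/c7.png

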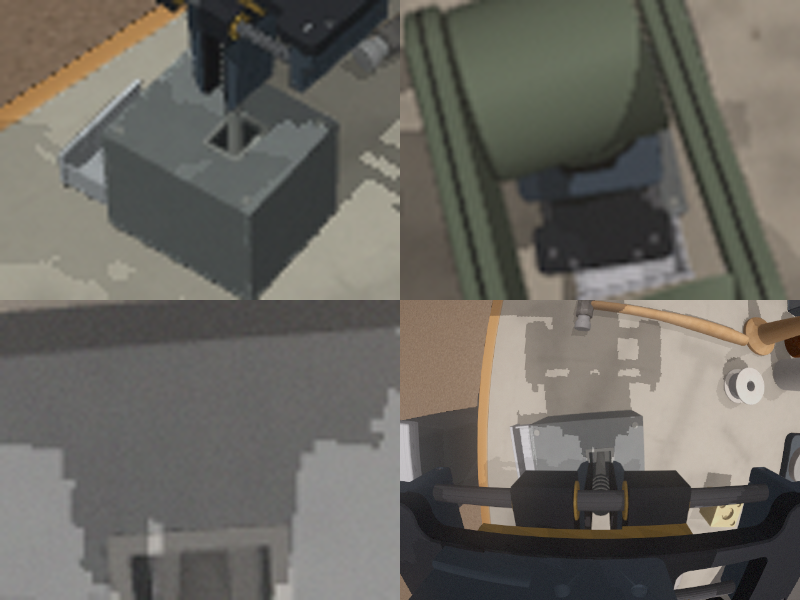

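```bash
python3 - <<'E'
from h import *
d=np.array([np.cos(np.radians(11.3)),np.sin(np.radians(11.3))])
for n,u,v,zs in [('side',240+62/4,180+187/4,(3,8)),('side',240+62/4,180+158/4,(20,30)),('side',240+139/4,180+82/4,(20,30))]:
    for z in zs: print(u,v,z,-67-(onz(n,u,v,z)[:2]-[479.5,165])@d)
E
```

```text
255.5 226.75 3 39.798114042778366
255.5 226.75 8 36.79482795263279
255.5 219.5 20 44.734193938203575
255.5 219.5 30 38.59527448550587
274.75 200.5 20 45.76177865208673
274.75 200.5 30 39.61388080326505
```

The tray is out about 40 mm, so I'll release and retreat straight up.

Request:
{"api": "send_rows", "payload": {
  "targets": "0 0 0 0 0 0 15;0 0 0 0 0 0 22;0 0 0 0 0 0 40;0 0 0 0 0 0 60;0 0 0 0 0 0 80;0 0 0 0 0 0 100;0 0 0 0 0 0 100;0 0 0 0 0 0 100;0 0 0 0 0 0 100;0 0 0 0 0 0 100;0 0 0 0 0 0 100;0 0 0 0 0 0 100"
}}

```text
time_s: 10.68
ee_pos: [480.6, 163.6, 130.2]
ee_rot: [180.0, 0.0, 97.5]
force: [0.5, 0.6, -0.3]
gripper_width: 83.7
gripper_force: 0.0
```

Request:
{"api": "send_rows", "payload": {
  "targets": "0 0 -0.004 0 0 0 100;0 0 -0.012 0 0 0 100;0 0 -0.022 0 0 0 100;0 0 -0.034 0 0 0 100;0 0 -0.046 0 0 0 100;0 0 -0.058 0 0 0 100;0 0 -0.07 0 0 0 100;0 0 -0.082 0 0 0 100;0 0 -0.094 0 0 0 100;0 0 -0.104 0 0 0 100;0 0 -0.108 0 0 0 100;0 0 -0.11 0 0 0 100"
}}

```text
time_s: 11.68
ee_pos: [480.9, 163.8, 241.4]
ee_rot: [179.9, -0.0, 97.5]
force: [0.6, 0.9, -0.0]
gripper_width: 91.0
gripper_force: 0.0
```

```bash
python3 - <<'E'
from h import *
s=grab('side')['image'];w=grab('wrist')['image']
cv2.imwrite('pics/c8.png',np.hstack([cv2.resize(s[165:255,230:350],(400,300),interpolation=cv2.INTER_CUBIC),cv2.resize(w,(400,300))]))
e=env.state();print(e['time_s'],e['ee_pos'],e['gripper_width'],e['force'])
E
```

```text
11.7833 [480.55428214 163.63244175 240.34824359] 91.11819245345131 [-0.46166148  0.41139446  0.25283099]
```

View pics/c8.png

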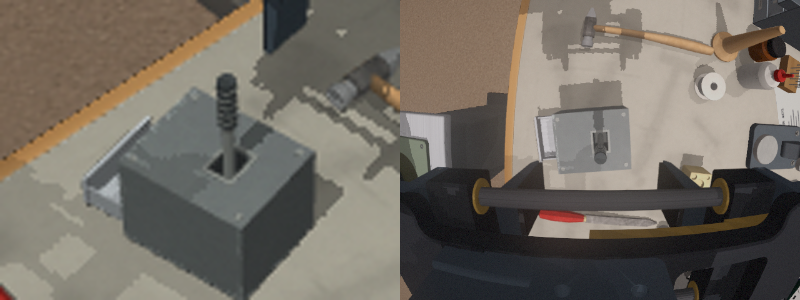

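The key stands in the slot, the tray is out, and the gripper is clear above.

```bash
python3 -c "
from h import *
print(env.job_done())"
```

```text
the job is handed in; nothing more can be done
None
```

I pushed the key down through the slot of the larger box and left it standing there; the tray is out about 40 mm (measured in the camera images), the gripper is clear, and the job was handed in at about 12 s with no verdict returned.

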